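# Walk the mould block round to the fence

### The arm

A 6-joint arm with a two-finger parallel gripper is mounted at the origin on the work surface. World frame = base frame: x ahead of the robot, y to its left, z up, the work surface at z = 0. Lengths are in mm, angles in rad, forces in N, time in s.
With the tool pointing down it reaches from about 275 to 1000 mm from the base axis. Payload 8.4 kg.
Tool frame: the origin (TCP) lies midway between the tips of the shut fingers; the grasp point (between the pads) lies 19 mm behind it; z points along the fingers, y is the direction in which the jaws open and shut (so a half turn about z gives the same grasp; the last joint's range is limited). The gripper opens to 85 mm and grips with 20 to 120 N. Pads are 22 mm wide; open, the fingers measure 114 mm over their backs; the gripper's body (76 mm by 85 mm) begins 54 mm behind the grasp point. The pads swing forward as they close: fully open they stand 13 mm farther back than shut.
Start: joints at [1.176, 0.353, 1.633, -0, 1.155, -0.002], TCP at [239.234, 577.404, 231.281] pointing down, gripper open.
Joint ranges: [-2.63, 2.63], [-0.92, 2.1], [0.06, 2.66], [-1.3, 4.44], [0, 2.69], [-3.02, 3.02]. Speed limits (rad/s): [2.22, 2.22, 2.79, 3.14, 3.14, 3.14].

### API

Orientations are given as [roll, pitch, yaw] about the fixed x, y, z axes, in that order (R = Rz(yaw) Ry(pitch) Rx(roll)).
In Python, from rig import * gives the robot as it stands.
- The arm moves only by the tool play_rows, never from a script. Its argument "moves" is a list of rows, each a list of 3 entries, a list of its own where there are three numbers: the shift along the tool's x, y, z in m, then the turn, a rotation vector about the tool's x, y, z in rad, then the opening in per cent of the stroke, from 0 (shut) to 100 (fully open). In form: [[[x, y, z], [rx, ry, rz], fingers], ...]. A call has 1 to 20 rows; each row shifts and turns the commanded pose from where the row before left it, along the tool's axes as they then stand; what a row does not reach is not made up. A row lasts 1/10 s, in which the tool goes at most 50 mm and 8.59 degrees, less where a joint would pass 70% of its speed; a pose out of reach is approached as far as the arm can. A call is refused whole if a number of a shift passes 0.05 or a number of a turn 0.15, either way. A call with a gripper value outside its range is refused whole. The fingers move at their own pace and stop on an object; "squeeze" is the grip in N (left out, the last holds). Time passes only in rows, so rows that do not move let the fingers close. It gives the time, the measured TCP pose, the force and the opening at its end, in the units of the state.
- sense(): the state, without advancing time (a new reading comes with each control period).
- grab_frame(name): name is "side" or "top"; returns a dict with "pixels" (400x640x3 uint8, red, green, blue), "intrinsics" (3x3 intrinsics, pixels), "distortion" ([k1, k2, p1, p2, k3] as OpenCV has them; the pictures are not rectified), "R" (3x3) and "t" (3): a world point X has camera coordinates R X + t. Camera axes: x right, y down, z forward; pixel columns grow to the right and rows downward; lengths in mm; the calibration is good to about 2 mm. A picture is of the moment at which its call begins. There is no depth.
- sign_off(): hands the job in, once; it reports no verdict.
The state is a dict: "clock": time; "qpos": joint angles; "qvel": joint speeds; "joint_efforts": joint torques, N m; "eef_pos": TCP position; "tcp_rot": TCP orientation; "contact_force": force on the tool from outside, world axes, zero at the start; "wrist_torque": the same for the moment, N m; "opening": opening from 0.0 (shut) to 1.0 (fully open).
Only numpy, scipy, OpenCV 4.12 (cv2) and the standard library are available. Lean on these libraries where they do the work, as an engineer would, in place of code of your own. Each camera call takes 0.05 s, during which the arm holds its last target. There are 200 camera calls.

### The job

Without gripping or lifting it, walk the heavy aluminium mould block round roughly where it stands, pushing alternate corners with the fingertips and keeping it clear of the fence, until one of its two long orange-striped sides (either one) squarely faces the fence. Then push it straight up to the fence so that this long side lies flush against it, without overhanging the fence's ends, and let go of it. Leave the jar, the bracket and the pot where they stand.

Things in the scene. Friction and masses are not known exactly. Their poses are not given: they have to be found in the camera images.
- block: Aluminium mould block, 100 (its x) by 140 (its y) by 28 mm high, 0.7 to 1.0 kg, flat on the bench; takes some 4 to 12 N to slide. Origin: centre of underside, z up. Its two 140 mm sides (x = -50, +50 mm) have an orange stripe on the top edge and are equivalent. Starts turned 49 to 90 degrees from facing the fence, to either hand, centre 130 to 150 mm before the fence face.
- fence: Fixed aluminium profile, 240 (its y) by 40 by 40 mm high, two orange brackets behind. Origin: foot of the middle of its front face, which looks to the robot; x points into the fence, away from the robot, z up. Front face: plane x = 0, y -120 to 120 mm. Block flush: its origin at x = -50 mm here, x axes parallel or opposite. The thin dark mat before it can be ignored.
- jar: Bystander: loose amber jar with black cap, 42 mm across, 50 mm high, standing beside the block, left or right. Origin at the centre of its underside.
- bracket: Bystander: loose orange printed angle bracket, 45 by 30 mm foot, 40 mm high, standing beside the block, left or right. Origin at the centre of its underside.
- nozzle_pot: Bystander: loose blue round pot, 48 mm across, 36 mm high, standing beside the block, left or right. Origin at the centre of its underside.
Not all that is in view belongs to the job. Leave any pink look-alike of the block alone.

How it is judged:
By the outcome, as a careful person would: the job done as asked, in the order asked, and still so for the second after the job is handed in, with the robot touching nothing.
It also fails if it takes over 56 s, if anything falls off the work surface, if the arm or the gripper's body presses on something with over 40 N, if the wrist force passes 120 N, or if a joint passes its speed limit or range.

## Working session

There is one attempt and no reset: what is moved stays moved. The work goes in short steps, Python scripts to look and compute and a tool call to move; the robot and the scene stay as the last step left them, time stands still between calls to the robot, and variables do not carry over. Pictures are saved under pics/ and viewed, about 8 in all and at most 12, crops included, and the job is handed in when it is done.

Besides the shell and the picture viewer there is one more tool, called after ">>>" as a command line: name --argument value ..., lists and objects as JSON in quotes. play_rows: Moves the arm, as the interface text tells. Its arguments: {"type":"object","properties":{"moves":{"type":"array"},"squeeze":{"type":"number"}},"required":["moves"]}

```bash
mkdir -p pics; ls; python3 - <<'E'
from rig import *
import cv2
for n in("top","side"):
    f=grab_frame(n); cv2.imwrite(f"pics/{n}0.png",f["pixels"][:,:,::-1])
    print(n,f["intrinsics"],f["distortion"],f["R"],f["t"])
s=sense();print(s)
E
```

```text
pics
top [[458.72246279   0.         307.33304252]
 [  0.         458.72246279 196.54973889]
 [  0.           0.           1.        ]] [-0.02848009  0.          0.          0.          0.        ] [[ 0.01215295 -0.99990675  0.00622864]
 [-0.9974858  -0.01255798 -0.06974509]
 [ 0.06981681 -0.00536537 -0.9975454 ]] [  36.14710174  498.10265265 1262.92744976]
side [[439.94246248   0.         322.03532613]
 [  0.         439.94246248 193.44267822]
 [  0.           0.           1.        ]] [0.01698357 0.         0.         0.         0.        ] [[ 0.99780456 -0.06600692  0.00539788]
 [-0.04734306 -0.76790927 -0.63880669]
 [ 0.04631074  0.63714868 -0.76934834]] [-481.22096092  105.30108711  904.3449905 ]
{'clock': 0.1, 'qpos': array([ 1.17557303e+00,  3.53543860e-01,  1.63407777e+00,  2.00176513e-05,
        1.15519065e+00, -2.38062903e-03]), 'qvel': array([-0.00131713, -0.00175548, -0.000956  , -0.0001397 , -0.00116196,
        0.0001749 ]), 'joint_efforts': array([-1.65839741e-03, -6.06353259e+01, -3.42819107e+01, -1.43332468e-04,
        4.00130753e-03,  1.00904322e-05]), 'eef_pos': array([239.07645568, 576.99801334, 230.65092559]), 'tcp_rot': array([-3.14037308e+00, -2.12071264e-05,  2.74874188e+00]), 'contact_force': array([-0.73998567,  0.51533116, -0.76538458]), 'wrist_torque': array([-5.00468400e-05,  1.09813348e-02, -1.24880387e-03]), 'opening': 0.9985711711493537}
```

View pics/top0.png

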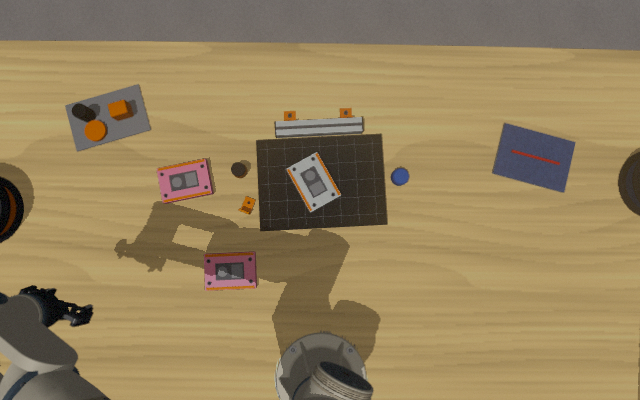

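View pics/side0.png

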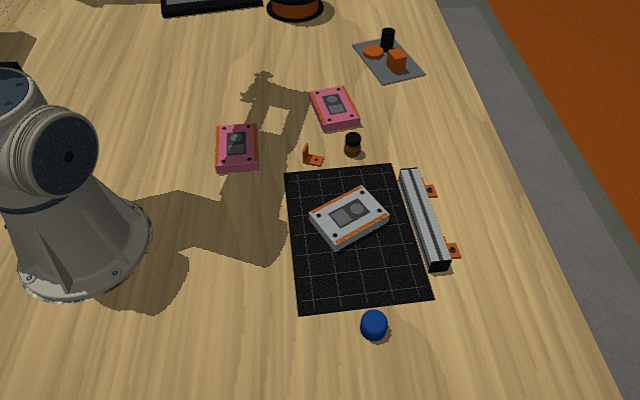

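The block is the silver one with orange stripes on the mat, at top (314,182). The pink ones at (184,180) and (231,271) are look-alikes. The fence is at (320,128), the jar at (239,170), the bracket at (248,205) and the pot at (400,176).

```bash
cat > h.py <<'E'
from rig import *
import cv2, numpy as np
def ray(f,p,z):
    q=cv2.undistortPoints(np.float64(p).reshape(-1,1,2),f["intrinsics"],np.array(f["distortion"],float)).reshape(-1,2)
    R=np.array(f["R"]);C=-R.T@np.array(f["t"])
    d=np.c_[q,np.ones(len(q))]@R
    return C[:2]+d[:,:2]*((z-C[2])/d[:,2])[:,None]
def big(m):
    c,_=cv2.findContours(m.astype(np.uint8),cv2.RETR_EXTERNAL,cv2.CHAIN_APPROX_NONE)
    return max(c,key=cv2.contourArea).reshape(-1,2)
def rect(P):
    (c,(w,h),a)=cv2.minAreaRect(np.float32(P)); 
    if w>h: a+=90; w,h=h,w      # a: direction of the short axis? -> long axis = a+90
    return np.round(c,1),round(w,1),round(h,1),round((a+90)%180,1) # long axis dir, deg world
def blockmask(f,roi):
    im=f["pixels"].astype(int); m=(im.max(2)>115)
    k=np.zeros_like(m); k[roi[1]:roi[3],roi[0]:roi[2]]=1
    return m&k
E
python3 - <<'E'
from h import *
f=grab_frame("top"); im=f["pixels"]
m=blockmask(f,(268,142,380,222)); c=big(m); print("block",rect(ray(f,c,28)),c.min(0),c.max(0))
for nm,z,roi in (("jar",50,(228,158,252,182)),("bracket",20,(238,193,258,216)),("pot",36,(386,162,414,190))):
    x0,y0,x1,y1=roi; s=im[y0:y1,x0:x1].astype(int)
    mm={"jar":s.max(2)<90,"bracket":(s[...,0]-s[...,2]>120)&(s[...,0]>150),"pot":s[...,2]-s[...,0]>40}[nm]
    p=big(mm)+[x0,y0]; print(nm,ray(f,[p.mean(0)],z),ray(f,[p.min(0),p.max(0)],z).round())
# bench/fence
print(ray(f,[[256,140],[382,134]],0))
cr=cv2.resize(im[100:225,225:420],None,fx=4,fy=4,interpolation=cv2.INTER_CUBIC); cv2.imwrite("pics/crop1.png",cr[:,:,::-1])
E
```

```text
block (array([538.8,  26.5]), 99.2, 138.3, 29.9) [287 152] [340 211]
jar [[565.87092538 229.83425979]] [[587. 252.]
 [547. 210.]]
bracket [[470.09726028 213.21544495]] [[497. 233.]
 [450. 190.]]
pot [[ 555.98763055 -213.79316531]] [[ 576. -194.]
 [ 535. -235.]]
[[ 658.72507618  190.64526119]
 [ 680.98673039 -169.32322126]]
```

View pics/crop1.png

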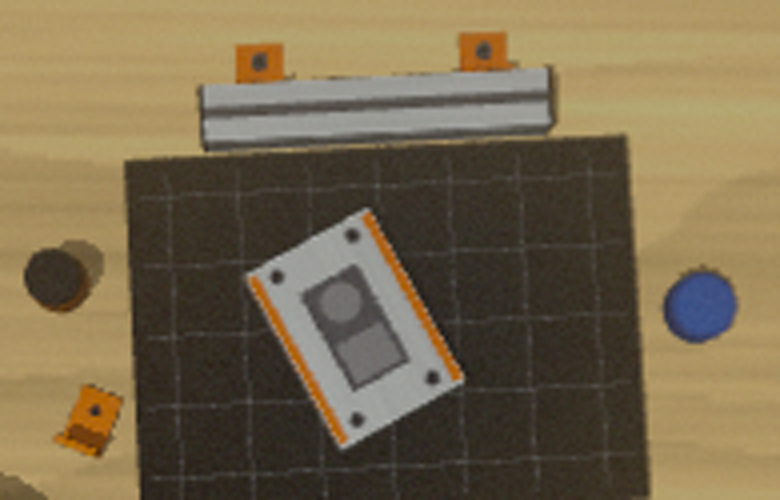

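The crop confirms the silver block: crop (355,330), orange stripes on both long sides, one of the long ends at (310,240). The fence's top back edge runs (200,85)-(550,68). The jar is at (55,280), the bracket at (95,420) and the pot at (700,305), all clear of the block. I'll set up the fence frame and work in it.

```bash
cat >> h.py <<'E'
def fence(f):
    # top face of profile z=40: bright pixels
    im=f["pixels"].astype(int); sat=im.max(2)-im.min(2)
    m=(sat<35)&(im.max(2)>110); k=np.zeros_like(m); k[114:140,268:370]=1
    return rect(ray(f,big(cv2.morphologyEx((m&k).astype(np.uint8),cv2.MORPH_CLOSE,np.ones((5,5)))),40))
FO=None
def setF(o,a):
    global FO; FO=(np.array(o),np.radians(a))
def toF(p):
    o,a=FO; c,s=np.cos(a),np.sin(a); return (np.atleast_2d(p)-o)@np.array([[c,-s],[s,c]])
E
python3 - <<'E'
from h import *
f=grab_frame("top")
print("fence",fence(f))
B=ray(f,[[275,121.25],[362.5,117]],40); d=B[0]-B[1]; L=np.linalg.norm(d); a=np.degrees(np.arctan2(d[1],d[0]))-90
u=np.array([np.cos(np.radians(a)),np.sin(np.radians(a))]); o=B.mean(0)-40*u
print("handpicked",L,a,o)
setF(o,a); print(toF([[538.8,26.5],[239.1,577.0],[566,230],[470,213],[556,-214]]).round(1))
E
```

```text
fence (array([689.8,  13. ]), 46.9, 238.9, 93.8)
handpicked 243.4144827789081 3.620862620483507 [672.06259885  10.67919043]
[[-132.    24.2]
 [-396.3  592.5]
 [ -92.   225.6]
 [-188.9  214.7]
 [-130.  -216.9]]
```

>>> play_rows --moves '[[[-0.0195, -0.034, 0], [0, 0, 0], 0], [[-0.0195, -0.034, 0], [0, 0, 0], 0], [[0, 0, 0], [0, 0, -0.114], 0], [[0, 0, 0], [0, 0, -0.114], 0], [[0, 0, 0], [0, 0, -0.114], 0], [[0, 0, 0], [0, 0, -0.114], 0], [[-0.0195, -0.034, 0.005], [0, 0, 0], 0], [[-0.0195, -0.034, 0.005], [0, 0, 0], 0], [[-0.0195, -0.034, 0.005], [0, 0, 0], 0], [[-0.0195, -0.034, 0.005], [0, 0, 0], 0], [[-0.0195, -0.034, 0.005], [0, 0, 0], 0], [[-0.0195, -0.034, 0.005], [0, 0, 0], 0], [[-0.0195, -0.034, 0.005], [0, 0, 0], 0], [[-0.0195, -0.034, 0.005], [0, 0, 0], 0], [[-0.0195, -0.034, 0.005], [0, 0, 0], 0], [[-0.0195, -0.034, 0.005], [0, 0, 0], 0], [[-0.0195, -0.034, 0.005], [0, 0, 0], 0], [[-0.0195, -0.034, 0.005], [0, 0, 0], 0], [[-0.0195, -0.034, 0.005], [0, 0, 0], 0], [[0, 0, 0], [0, 0, 0], 0]]'

```text
clock: 2.2
eef_pos: [532.1, 71.2, 165.7]
tcp_rot: [-3.141, 0.001, -3.081]
contact_force: [-0.8, -0.9, -0.7]
opening: -0.001
```

```bash
cat >> h.py <<'E'
setF((672,11.5),3.7)
def st():
    s=sense(); print("t",round(s["clock"],2),"F",toF(s["eef_pos"][:2]).round(1)[0],"z",round(s["eef_pos"][2],1),"yawF",round((np.degrees(s["tcp_rot"][2])-3.7)%360,2),s["tcp_rot"][:2].round(3),"f",s["contact_force"].round(1),"op",round(s["opening"],2))
E
python3 -c "
from h import *
st()"
```

```text
t 2.2 F [-135.7   68.6] z 165.7 yawF 179.75 [-3.141e+00  1.000e-03] f [-0.8 -0.9 -0.7] op -0.0
```

>>> play_rows --moves '[[[-0.023, -0.023, 0.02], [0, 0, 0], 0], [[-0.023, -0.023, 0.02], [0, 0, 0], 0], [[-0.023, -0.023, 0.02], [0, 0, 0], 0], [[-0.022, -0.022, 0.02], [0, 0, 0], 0], [[0, 0, 0.026], [0, 0, 0], 0], [[0, 0, 0.026], [0, 0, 0], 0], [[0, 0, 0.025], [0, 0, 0], 0], [[0, 0, 0], [0, 0, 0], 0], [[0.0035, 0.0072, 0], [0, 0, 0], 0], [[0.0035, 0.0072, 0], [0, 0, 0], 0], [[0.0035, 0.0072, 0], [0, 0, 0], 0], [[0.0043, 0.0067, 0], [0, 0, 0], 0], [[0.0043, 0.0067, 0], [0, 0, 0], 0], [[0.005, 0.006, 0], [0, 0, 0], 0], [[0.005, 0.006, 0], [0, 0, 0], 0]]'

```text
clock: 3.7
eef_pos: [596.3, 35.2, 10.6]
tcp_rot: [-3.141, 0.004, -3.078]
contact_force: [6.3, -1.4, 1.7]
opening: -0.0
```

```bash
cat >> h.py <<'E'
def side_block(f=None):
    "block top via orange stripes in side view (hidden from the tool less)"
    f=f or grab_frame("side"); return f
def look(nm,cam="top"):
    f=grab_frame(cam); im=f["pixels"]
    y0,y1,x0,x1=(100,225,225,420) if cam=="top" else (150,325,270,470)
    cv2.imwrite(f"pics/{nm}.png",cv2.resize(im[y0:y1,x0:x1],None,fx=3,fy=3)[:,:,::-1]); return f
E
python3 -c "
from h import *
st(); look('t2')"
```

```text
t 3.7 F [-74.   28.6] z 10.6 yawF 179.94 [-3.141  0.004] f [ 6.3 -1.4  1.7] op -0.0
```

View pics/t2.png

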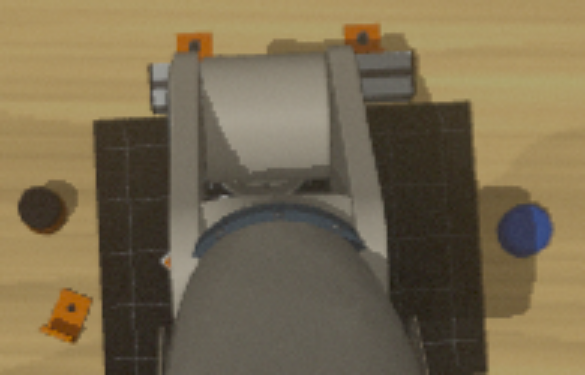

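The arm hides the block from the top camera (only a stripe corner shows at (168,262)), so I'll back off, lift, and use the side view.

>>> play_rows --moves '[[[-0.01, -0.014, 0], [0, 0, 0], 0], [[0, 0, -0.03], [0, 0, 0], 0], [[0, 0, -0.04], [0, 0, 0], 0], [[0, 0, -0.02], [0, 0, 0], 0], [[0, 0, 0], [0, 0, 0], 0]]'

```text
clock: 4.25
eef_pos: [607.7, 20.4, 102.5]
tcp_rot: [-3.141, 0.004, -3.079]
contact_force: [0.4, 0.4, -1.1]
opening: -0.004
```

```bash
python3 -c "
from h import *
st(); look('s3','side')"
```

```text
t 4.25 F [-63.6  13. ] z 102.5 yawF 179.9 [-3.141  0.004] f [ 0.4  0.4 -1.1] op -0.0
```

View pics/s3.png

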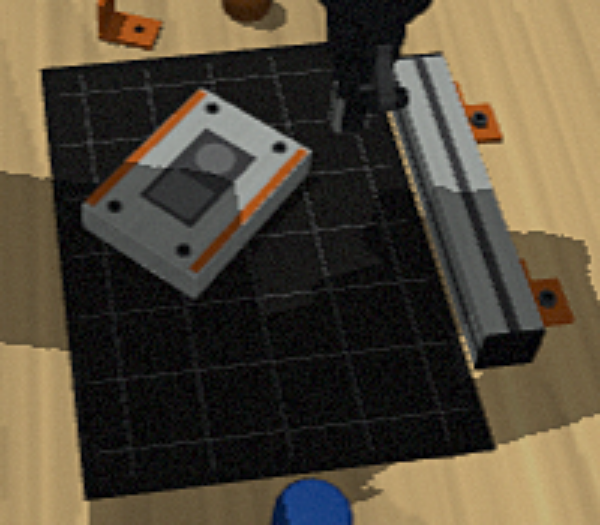

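Side view works. The block's top corners are at about (205,90), (312,152), (195,275) and (85,205) in the crop, and it is clear of the fence. I'll measure it with the stripe mask.

```bash
cat >> h.py <<'E'
def block():
    f=grab_frame("side"); hsv=cv2.cvtColor(f["pixels"],cv2.COLOR_RGB2HSV)
    m=cv2.inRange(hsv,(5,150,60),(20,255,255)); k=np.zeros_like(m)
    poly=ray_px(f,np.array([[-290,135],[-4,135],[-4,-140],[-290,-140]]),28)
    cv2.fillPoly(k,[poly.astype(np.int32)],1); m=m*k
    n,l,s,_=cv2.connectedComponentsWithStats(m); big_=[i for i in range(1,n) if s[i,4]>25]
    yx=np.argwhere(np.isin(l,big_)); p=toF(ray(f,yx[:,::-1],28)); r=rect(p)
    print("block F",r,"turn left",round((90-r[3]+90)%180-90,1)," comps",[int(s[i,4]) for i in big_]); return f
def ray_px(f,pF,z):
    o,a=FO;c,s=np.cos(a),np.sin(a); w=pF@np.array([[c,s],[-s,c]])+o
    X=np.c_[w,np.full(len(w),float(z))]
    return cv2.projectPoints(X,cv2.Rodrigues(np.array(f["R"]))[0],np.array(f["t"],float),f["intrinsics"],np.array(f["distortion"],float))[0].reshape(-1,2)
E
python3 -c "
from h import *
block()"
```

```text
block F (array([-156.3,   39.7]), 97.0, 130.3, 44.9) turn left 45.1  comps [147, 154]
```

>>> play_rows --moves '[[[0.0315, 0.0068, 0], [0, 0, 0], 0], [[0.0315, 0.0068, 0], [0, 0, 0], 0], [[0.0315, 0.0068, 0], [0, 0, 0], 0], [[0.0315, 0.0068, 0], [0, 0, 0], 0], [[0.0315, 0.0068, 0], [0, 0, 0], 0], [[0.0315, 0.0068, 0], [0, 0, 0], 0], [[0, 0, 0.032], [0, 0, 0], 0], [[0, 0, 0.031], [0, 0, 0], 0], [[0, 0, 0.03], [0, 0, 0], 0], [[0, 0, 0], [0, 0, 0], 0], [[-0.0057, -0.0057, 0], [0, 0, 0], 0], [[-0.0057, -0.0057, 0], [0, 0, 0], 0], [[-0.0057, -0.0057, 0], [0, 0, 0], 0], [[-0.0064, -0.0048, 0], [0, 0, 0], 0], [[-0.0064, -0.0048, 0], [0, 0, 0], 0], [[-0.007, -0.0038, 0], [0, 0, 0], 0], [[-0.007, -0.0038, 0], [0, 0, 0], 0], [[-0.007, -0.003, 0], [0, 0, 0], 0]]'

```text
clock: 6.15
eef_pos: [467.2, 15.3, 6.7]
tcp_rot: [-3.142, -0.001, -3.079]
contact_force: [-5.4, 0.2, 0.4]
opening: 0.002
```

```bash
python3 -c "
from h import *
st();block()"
```

```text
t 6.15 F [-204.2   17. ] z 6.7 yawF 179.9 [-3.142e+00 -1.000e-03] f [-5.4  0.2  0.4] op 0.0
block F (array([-124.3,   38.1]), 98.6, 130.6, 62.3) turn left 27.7  comps [109, 126]
```

>>> play_rows --moves '[[[0.012, 0.006, 0], [0, 0, 0], 0], [[0, 0, -0.032], [0, 0, 0], 0], [[0, 0, -0.031], [0, 0, 0], 0], [[0, 0, -0.031], [0, 0, 0], 0], [[-0.031, 0.0053, 0], [0, 0, 0], 0], [[-0.031, 0.0053, 0], [0, 0, 0], 0], [[-0.031, 0.0053, 0], [0, 0, 0], 0], [[-0.031, 0.0053, 0], [0, 0, 0], 0], [[-0.031, 0.0053, 0], [0, 0, 0], 0], [[-0.031, 0.0053, 0], [0, 0, 0], 0], [[0, 0, 0], [0, 0, 0], 0]]'

```text
clock: 7.3
eef_pos: [642.4, 66.0, 101.1]
tcp_rot: [3.141, 0.005, -3.078]
contact_force: [-0.0, 0.3, 0.3]
opening: -0.0
```

```bash
python3 -c "
from h import *
st();block()"
```

```text
t 7.3 F [-26.   56.3] z 101.1 yawF 179.95 [3.141 0.005] f [-0.   0.3  0.3] op -0.0
block F (array([-123.2,   37.2]), 97.7, 130.3, 63.7) turn left 26.3  comps [130, 125]
```

>>> play_rows --moves '[[[0.003, 0, 0.032], [0, 0, 0], 0], [[0, 0, 0.031], [0, 0, 0], 0], [[0, 0, 0.03], [0, 0, 0], 0], [[0, 0, 0], [0, 0, 0], 0], [[0.0071, 0.0037, 0], [0, 0, 0], 0], [[0.0071, 0.0037, 0], [0, 0, 0], 0], [[0.0071, 0.0037, 0], [0, 0, 0], 0], [[0.0075, 0.0027, 0], [0, 0, 0], 0], [[0.0075, 0.0027, 0], [0, 0, 0], 0], [[0.0075, 0.0027, 0], [0, 0, 0], 0], [[-0.014, -0.004, 0], [0, 0, 0], 0], [[0, 0, -0.032], [0, 0, 0], 0], [[0, 0, -0.031], [0, 0, 0], 0], [[0, 0, -0.03], [0, 0, 0], 0], [[0, 0, 0], [0, 0, 0], 0]]'

```text
clock: 8.85
eef_pos: [606.8, 78.2, 104.9]
tcp_rot: [3.141, 0.006, -3.078]
contact_force: [0.3, 0.6, -0.7]
opening: -0.002
```

```bash
python3 -c "
from h import *
st();block()"
```

```text
t 8.85 F [-60.8  70.8] z 104.9 yawF 179.93 [3.141 0.006] f [ 0.3  0.6 -0.7] op -0.0
block F (array([-145.6,   34.9]), 98.6, 130.3, 80.1) turn left 9.9  comps [127, 152]
```

>>> play_rows --moves '[[[0.028, -0.0135, 0], [0, 0, 0], 0], [[0.028, -0.0135, 0], [0, 0, 0], 0], [[0.028, -0.0135, 0], [0, 0, 0], 0], [[0.028, -0.0135, 0], [0, 0, 0], 0], [[0.028, -0.0135, 0], [0, 0, 0], 0], [[0.028, -0.0135, 0], [0, 0, 0], 0], [[0, 0, 0.032], [0, 0, 0], 0], [[0, 0, 0.032], [0, 0, 0], 0], [[0, 0, 0.031], [0, 0, 0], 0], [[0, 0, 0], [0, 0, 0], 0], [[-0.007, -0.0008, 0], [0, 0, 0], 0], [[-0.007, -0.0008, 0], [0, 0, 0], 0], [[-0.007, -0.0008, 0], [0, 0, 0], 0], [[-0.007, -0.0005, 0], [0, 0, 0], 0], [[-0.005, 0, 0], [0, 0, 0], 0], [[0, 0, 0], [0, 0, 0], 0]]'

```text
clock: 10.5
eef_pos: [476.8, -14.6, 6.1]
tcp_rot: [-3.141, 0.001, -3.078]
contact_force: [-0.4, -0.2, -0.1]
opening: 0.004
```

```bash
python3 -c "
from h import *
st();block()"
```

```text
t 10.5 F [-196.4  -13.5] z 6.1 yawF 179.92 [-3.141e+00  1.000e-03] f [-0.4 -0.2 -0.1] op 0.0
block F (array([-87.7,  38.7]), 7.0, 128.1, 88.2) turn left 1.8  comps [153]
```

>>> play_rows --moves '[[[0.02, 0, 0], [0, 0, 0], 0], [[0.02, 0.015, -0.02], [0, 0, 0], 100], [[0.005, 0.02, -0.02], [0, 0, 0], 100], [[0, 0.017, -0.02], [0, 0, 0], 100], [[0, 0, 0], [0, 0, 0], 100], [[0, 0, 0], [0, 0, 0], 100]]'

```text
clock: 11.15
eef_pos: [428.6, 34.9, 66.0]
tcp_rot: [3.142, 0.003, -3.077]
contact_force: [-0.4, 0.3, 1.1]
opening: 0.847
```

```bash
python3 -c "
from h import *
st();block(); look('s4','side')"
```

```text
t 11.15 F [-241.3   39. ] z 66.0 yawF 179.99 [3.142e+00 3.000e-03] f [-0.4  0.3  1.1] op 0.85
block F (array([-132.6,   39.7]), 96.8, 128.9, 88.3) turn left 1.7  comps [151, 122]
```

View pics/s4.png

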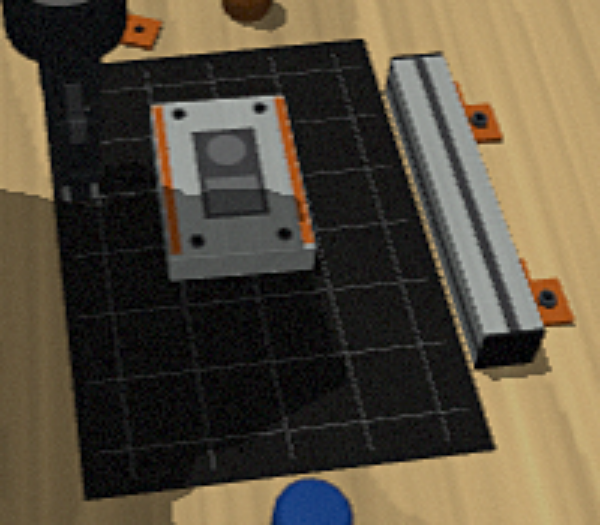

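The block is nearly square to the fence (1.7° left) and clear of it. The open fingers are behind it at crop (80,190). I'll lower them and push straight with both fingertips.

>>> play_rows --moves '[[[0, 0.0005, 0.022], [0, 0, 0], 100], [[0, 0, 0.022], [0, 0, 0], 100], [[0, 0, 0.021], [0, 0, 0], 100], [[0, 0, 0], [0, 0, 0], 100], [[-0.01, 0, 0], [0, 0, 0], 100], [[-0.01, 0, 0], [0, 0, 0], 100], [[-0.01, 0, 0], [0, 0, 0], 100], [[-0.006, 0, 0], [0, 0, 0], 100], [[-0.006, 0, 0], [0, 0, 0], 100], [[-0.006, 0, 0], [0, 0, 0], 100], [[-0.006, 0, 0], [0, 0, 0], 100], [[-0.006, 0, 0], [0, 0, 0], 100], [[-0.006, 0, 0], [0, 0, 0], 100], [[-0.006, 0, 0], [0, 0, 0], 100], [[0, 0, 0], [0, 0, 0], 100]]'

```text
clock: 12.75
eef_pos: [497.8, 39.5, -0.1]
tcp_rot: [-3.142, -0.004, -3.078]
contact_force: [-4.4, -0.4, -0.5]
opening: 0.999
```

```bash
python3 -c "
from h import *
st();block()"
```

```text
t 12.75 F [-172.1   39.2] z -0.1 yawF 179.93 [-3.142 -0.004] f [-4.4 -0.4 -0.5] op 1.0
block F (array([-64.7,  41.6]), 7.9, 129.4, 89.9) turn left 0.1  comps [152]
```

>>> play_rows --moves '[[[-0.005, -0.001, 0], [0, 0, 0], 100], [[-0.005, -0.001, 0], [0, 0, 0], 100], [[-0.005, -0.001, 0], [0, 0, 0], 100], [[-0.005, -0.001, 0], [0, 0, 0], 100], [[-0.005, -0.001, 0], [0, 0, 0], 100], [[-0.005, -0.001, 0], [0, 0, 0], 100], [[-0.005, -0.001, 0], [0, 0, 0], 100], [[-0.005, -0.001, 0], [0, 0, 0], 100], [[-0.005, -0.001, 0], [0, 0, 0], 100], [[-0.005, -0.001, 0], [0, 0, 0], 100], [[0, 0, 0], [0, 0, 0], 100]]'

```text
clock: 13.9
eef_pos: [551.4, 32.7, 0.6]
tcp_rot: [-3.142, 0.002, -3.079]
contact_force: [-0.8, -0.2, -0.7]
opening: 1.002
```

```bash
python3 -c "
from h import *
st();block();look('s5','side')"
```

```text
t 13.9 F [-119.   29.] z 0.6 yawF 179.91 [-3.142e+00  2.000e-03] f [-0.8 -0.2 -0.7] op 1.0
block F (array([-12.5,  31.8]), 6.8, 129.2, 89.9) turn left 0.1  comps [138]
```

View pics/s5.png

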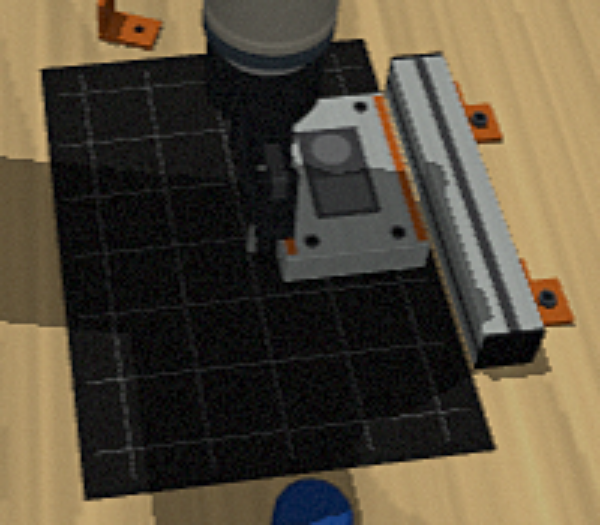

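The block is square, about 8 mm short of the fence, and within its ends. I'll close the gap slowly and watch the force.

>>> play_rows --moves '[[[-0.002, 0, 0], [0, 0, 0], 100], [[-0.002, 0, 0], [0, 0, 0], 100], [[-0.002, 0, 0], [0, 0, 0], 100], [[-0.002, 0, 0], [0, 0, 0], 100], [[0, 0, 0], [0, 0, 0], 100]]'

```text
clock: 14.5
eef_pos: [555.8, 33.2, 0.2]
tcp_rot: [3.142, -0.004, -3.078]
contact_force: [-7.9, -0.8, 4.2]
opening: 0.999
```

```bash
python3 -c "
from h import *
st();block()"
```

```text
t 14.5 F [-114.5   29.2] z 0.2 yawF 179.92 [ 3.142 -0.004] f [-7.9 -0.8  4.2] op 1.0
block F (array([-7.9, 31.4]), 6.8, 128.9, 89.9) turn left 0.1  comps [139]
```

>>> play_rows --moves '[[[-0.002, 0, 0], [0, 0, 0], 100], [[-0.002, 0, 0], [0, 0, 0], 100], [[0, 0, 0], [0, 0, 0], 100]]'

```text
clock: 14.85
eef_pos: [560.0, 33.5, 0.2]
tcp_rot: [3.142, -0.003, -3.078]
contact_force: [-7.4, 0.1, 3.4]
opening: 1.004
```

>>> play_rows --moves '[[[-0.002, 0, 0], [0, 0, 0], 100], [[0, 0, 0], [0, 0, 0], 100]]'

```text
clock: 15.05
eef_pos: [561.6, 33.6, 0.1]
tcp_rot: [-3.142, -0.004, -3.078]
contact_force: [-8.9, -0.3, 4.9]
opening: 1.0
```

>>> play_rows --moves '[[[-0.002, 0, 0], [0, 0, 0], 100], [[0, 0, 0], [0, 0, 0], 100]]'

```text
clock: 15.25
eef_pos: [561.6, 33.6, -0.1]
tcp_rot: [3.142, -0.008, -3.078]
contact_force: [-15.3, -0.5, 10.6]
opening: 1.002
```

>>> play_rows --moves '[[[-0.002, 0, 0], [0, 0, 0], 100], [[0, 0, 0], [0, 0, 0], 100]]'

```text
clock: 15.45
eef_pos: [561.6, 33.6, -0.3]
tcp_rot: [3.142, -0.012, -3.078]
contact_force: [-20.4, -1.7, 15.9]
opening: 1.001
```

It has stopped against the fence: no movement while the force rises to 20 N. I'll release straight back, lift and check.

>>> play_rows --moves '[[[0.004, 0, 0], [0, 0, 0], 100], [[0.006, 0, 0], [0, 0, 0], 100], [[0.02, 0, 0], [0, 0, 0], 100], [[0.03, 0, 0], [0, 0, 0], 100], [[0.03, 0, -0.03], [0, 0, 0], 100], [[0.03, 0, -0.04], [0, 0, 0], 100], [[0.02, 0, -0.04], [0, 0, 0], 100], [[0, 0.035, -0.04], [0, 0, 0], 100], [[0, 0.04, -0.03], [0, 0, 0], 100], [[0, 0.04, 0], [0, 0, 0], 100], [[0, 0.04, 0], [0, 0, 0], 100], [[0, 0.04, 0], [0, 0, 0], 100], [[0, 0.04, 0], [0, 0, 0], 100], [[0, 0.04, 0], [0, 0, 0], 100], [[0, 0.04, 0], [0, 0, 0], 100], [[0, 0, 0], [0, 0, 0], 100]]'

```text
clock: 17.05
eef_pos: [408.9, 342.2, 178.6]
tcp_rot: [3.138, 0.003, -3.076]
contact_force: [0.6, 0.2, -0.0]
opening: 0.997
```

```bash
python3 -c "
from h import *
st();block();f=look('t6');im=f['pixels']
for nm,z,roi in (('jar',50,(228,158,252,182)),('bracket',20,(238,193,258,216)),('pot',36,(386,162,414,190))):
    x0,y0,x1,y1=roi; s=im[y0:y1,x0:x1].astype(int)
    mm={'jar':s.max(2)<90,'bracket':(s[...,0]-s[...,2]>120)&(s[...,0]>150),'pot':s[...,2]-s[...,0]>40}[nm]
    p=big(mm)+[x0,y0]; print(nm,ray(f,[p.mean(0)],z))
"
```

```text
t 17.05 F [-241.2  347. ] z 178.6 yawF 180.09 [3.138e+00 3.000e-03] f [ 0.6  0.2 -0. ] op 1.0
block F (array([-92.5,  32.6]), 5.3, 130.0, 90.1) turn left -0.1  comps [121]
jar [[566.70275078 230.67640895]]Traceback (most recent call last):
  File "<string>", line 7, in <module>
    p=big(mm)+[x0,y0]; print(nm,ray(f,[p.mean(0)],z))
      ~~~^^^^
  File "h.py", line 10, in big
    return max(c,key=cv2.contourArea).reshape(-1,2)
           ~~~^^^^^^^^^^^^^^^^^^^^^^^
ValueError: max() iterable argument is empty
```

View pics/t6.png

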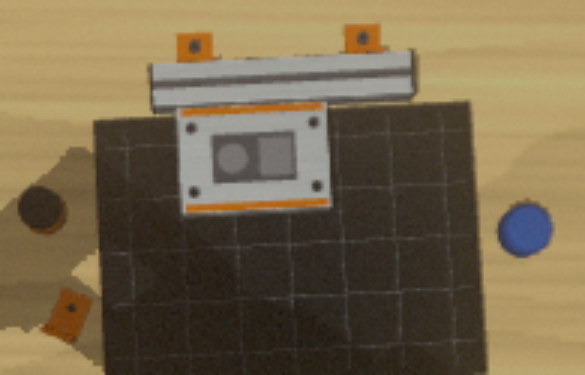

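The top view shows the block's striped long side against the fence, crop (178..328, ~105). The fence spans 152..413, so there is no overhang. The slopes match, and the jar, bracket (now in shadow) and pot are in place.

```bash
python3 -c "
from rig import *
print(sign_off())"
```

```text
the job is handed in; nothing more can be done
None
```

The block is flush against the fence on one long orange-striped side, and I handed the job in at about 17 s of the 56 s allowed. I turned it roughly 64° with four alternate corner pushes using shut fingertips. Then I pushed it up to the fence with two open fingertips, let go and backed away. I never gripped or lifted it.

- **Flush:** The push stopped dead while the force rose from 9 to 20 N. After release the block measured 0.1° off square, using only one stripe. The top picture shows the two edges parallel with no visible gap.
- **Overhang:** The block's end is about 23 mm inside the nearer end of the fence, judged from the top picture. I angled part of the last push about 10 mm sideways to gain that margin.
- **Bystanders:** The jar re-measured within about 1 mm of its start. The final numeric check failed on the bracket because it lay in the arm's shadow, so the pot was not re-measured either. The bracket and pot I checked only by eye; both stand where they were.
- **Measuring:** The side view read the block's length as about 130 mm instead of 140 mm throughout, so positions along the fence are good to a few mm.

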